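Clip the red marker into its kit drawer and shut it

ROBOT

A 6-joint arm with a two-finger parallel gripper is mounted at the origin on the work surface. World frame = base frame: x ahead of the robot, y to its left, z up, the work surface at z = 0. Lengths are in m, angles in rad, forces in N, time in s.
With the tool pointing down it reaches from about 0.35 to 0.975 m from the base axis. Payload 4.9 kg.
Tool frame: the origin (TCP) lies at the very end of the fingers, on their centre line; the grasp point (between the pads) lies ctrl.hold_point_z behind it (ctrl.hold_point_z is the distance from the TCP to the grasp point, in m); z points along the fingers, y is the line along which they close (so a half turn about z gives the same grasp; the last joint's range is limited). The gripper opens to 85 mm and grips with 20 to 120 N. Pads are 22 mm wide; open, the fingers measure 114 mm over their backs; the gripper's body (76 mm by 85 mm) begins 54 mm behind the grasp point. The pads swing forward as they close: fully open they stand 13 mm farther back than shut.
Start: joints at [-1.461, 0.053, 1.613, -0, 1.476, -0.119], TCP at [0.142, -0.609, 0.231] pointing down, gripper open.
Joint ranges: [-3.01, 3.01], [-1.01, 2.22], [0.06, 2.58], [-1.02, 4.17], [0.09, 2.62], [-3.14, 3.14]. Speed limits (rad/s): [2.57, 2.57, 3.14, 3.14, 3.14, 3.14].

INTERFACE

Orientations are given as a rotation vector (axis times angle).
In Python, from station import ctrl gives the robot as it stands. The module is installed in compiled form; this text tells all that it offers.
- The arm moves only by the tool jog_arm, never from a script. Its argument "deltas" is a list of rows, each a list of 3 entries, a list of its own where there are three numbers: the closure, from -1 (fully open) to 1 (shut), then the shift along the world's x, y, z scaled (see below), then the turn, a rotation vector about the world's x, y, z scaled (see below). A call has 1 to 12 rows; each row is the pose to reach, as a shift and turn from the pose commanded when the call began, turning the shorter way round; what a row does not reach only later rows make up. The controller multiplies each number of a shift by 0.4 m and each number of a turn by 180 degrees. A row lasts 1/12 s, in which the tool goes at most 41.7 mm and 7.16 degrees, less where a joint would pass 70% of its speed; a pose out of reach is approached as far as the arm can. A call with a number of a shift or a turn outside -1 to 1 is refused whole. A call with a gripper value outside its range is refused whole. The fingers move at their own pace and stop on an object; "squeeze" is the grip in N (left out, the last holds). Time passes only in rows, so rows that repeat a pose let the fingers close. It gives the time, the measured TCP pose, the force, the opening and the grip force at its end, in the units of the state.
- ctrl.get_obs(): the state, without advancing time (a new reading comes with each control period).
- ctrl.get_image(name): name is "scene" or "top"; returns the picture (480x640x3 uint8, red, green, blue); there is no depth.
- ctrl.get_calibration(name): a dict with "K" (3x3 intrinsics, pixels), "extrinsics" (4x4, takes a point from world to camera coordinates). Camera axes: x right, y down, z forward; pixel columns grow to the right and rows downward; lengths in m; the calibration is good to about 2 mm. A picture is of the moment at which its call begins. get_calibration takes no time and is no camera call.
- ctrl.finish_job(): hands the job in; it is judged then, once.
The state is a dict: "t": time; "q": joint angles; "dq": joint speeds; "effort": joint torques, N m; "tool_pos": TCP position; "tool_rot": TCP orientation; "contact_force": force on the tool from outside, world axes, zero at the start; "wrist_torque": the same for the moment, N m; "opening": finger opening in m; "grip_force": force on a finger pad.
Only numpy, scipy, OpenCV 4.12 (cv2) and the standard library are available. Lean on these libraries where they do the work, as an engineer would, in place of code of your own. Each camera call takes 0.05 s, during which the arm holds its last target. There are 200 camera calls.

TASK

Take the red paint marker from the wooden rest and press it down past the orange sprung jaw into the sloping clip in the open drawer, cap at the raised end, until it sits fully in both forks and the jaw has snapped back over it. Let go, then push the drawer fully home so that it clicks in, with the marker still in its clip. Leave the other two markers in the rest and the other things on the table where they are.

Things in the scene. Friction and masses are not known exactly. Their poses are not given: they have to be found in the camera images.
- red_marker: fat cylindrical paint marker, 22 mm in diameter, 150 mm long, 40 to 90 g: white barrel, red cap (50 mm long) at its +x end, thin red ring at its tail. Origin mid length on its axis; x along the axis to the cap. At the start it lies level in one of the three places of the rest (which one varies), axis 41 mm above the table, cap pointing away from the robot.
- blue_marker: fat paint marker like the red one (same size, white barrel), but with a blue cap and tail ring; lies in the rest. Origin mid length on the axis, x to the cap. To be left there.
- green_marker: fat paint marker like the red one (same size, white barrel), but with a green cap and tail ring; lies in the rest. Origin mid length on the axis, x to the cap. To be left there.
- rest: fixed wooden marker rest, 120 x 170 mm. Origin at the centre of its underside; x along the markers. A 6 mm base plate carries two 12 mm thick cross rails at x = -45 and +45 mm, 30 mm high with ridges to 38 mm, holding the markers in three places at y = -55, 0, +55 mm. Between the rails (78 mm) the fingers can go down on both sides of a marker.
- cabinet: fixed plywood kit cabinet with an open front, 260 mm wide (x), 260 mm deep, 150 mm high; a pad of paper on top, set back 85 mm, makes 180 mm. Origin at the foot of the middle of its front face; y points into it. The drawer slides out to its -y. When the drawer is home its yellow front stands 37 mm out from the cabinet's front face.
- drawer (a joint): how far the low-sided drawer is out, m: 0 is fully home, 0.165 to 0.20 at the start, 0.21 the end of its travel. About 0.8 kg and 2 N of friction. Over the last 12 mm it rides over a sprung detent (some 5 N more, peak at about 6 mm) that then holds it home; there it meets a hard stop.
- drawer_front (a point): middle of the outer face of the drawer's yellow front panel, 256 mm wide, 60 mm high (12 to 72 mm above the table; this point at 42 mm), 12 mm thick. Moves with the drawer. Axes as the cabinet's: y is the closing direction. Two dark knobs (20 mm across, 18 mm proud) at x = -90 and +90 mm; the face between them is free for pushing.
- clip (a point): grey clip in the drawer, 70 mm behind the inside of the front panel, rising 30 degrees along the cabinet's x (away from the robot). Origin: where the middle of the seated marker's axis belongs, 77 mm above the table. x along the marker, uphill; z out of the mouth, leaning 30 degrees back to the robot; y as the cabinet's. The marker goes in along -z, parallel to x.
- clip_fork (a point): the forks, seen at the upper one (clip x = +42 mm, on the seated axis; the other at x = -42); axes as the clip's. Each is 12 mm thick; between them 72 mm are open for the fingers, 35 mm down from the axis. In each: a floor 11 mm below the axis, a fixed grey prong with inner face at y = +12 mm (up to z = 14, then flared out to z = 27 mm), and an orange jaw arm on the -y side.
- clip_stop (a point): middle of the end stop at the clip's low end, clip x = -75 mm, on the seated axis; axes as the clip's. The clip is slippery (friction about 0.2): the marker slides down until its tail meets the stop, and its middle is then at the clip's origin. So bring it in 3 to 8 mm uphill of that.
- jaw (a joint): orange sprung jaw, rad: 0 closed, about 0.11 while the marker passes. One hinge along the clip's x at y = -16, z = -23 mm, an arm at each fork; opens outward to -y. Each arm's round nose (8 mm across, centre at y = -10, z = +11.5 mm) hooks over the marker; a ramp above it, up and outward to z about 30 mm, leads in. Pressing past takes some 10 N; then it snaps back to under 0.03.
- tape_roll: yellow tape roll lying flat, 80 mm across, 24 mm high, between rest and drawer. Bystander.
- glue_bottle: white glue bottle with a red cap, 56 mm across, 150 mm high, standing. Bystander.
- paint_jar: paint jar with a blue lid, 68 mm across, 75 mm high, standing. Bystander.
- sanding_block: cork sanding block 100 x 60 x 30 mm, near the robot. Bystander.
- brush: flat brush lying on the table to the right. Bystander.

How it is judged:
By the outcome, as a careful person would: the job done as asked, in the order asked, and still so for the second after the job is handed in, with the robot touching nothing.
It also fails if it takes over 56 s, if anything falls off the work surface, if the arm or the gripper's body presses on something with over 40 N, if the wrist force passes 120 N, or if a joint passes its speed limit or range.

## Working session

There is one attempt and no reset: what is moved stays moved. The work goes in short steps, Python scripts to look and compute and a tool call to move; the robot and the scene stay as the last step left them, time stands still between calls to the robot, and variables do not carry over. Pictures are saved under pics/ and viewed, at most 13 in all, crops included, and the job is handed in when it is done.

Besides the shell and the picture viewer there is one more tool, called after "Call:" as a command line: name --argument value ..., lists and objects as JSON in quotes. jog_arm: Moves the arm, as the interface text tells. Its arguments: {"type":"object","properties":{"deltas":{"type":"array","items":{"type":"array"}},"squeeze":{"type":"number"}},"required":["deltas"]}

```bash
mkdir -p pics
python3 - <<'E'
from station import ctrl
import cv2,numpy as np
np.set_printoptions(precision=4,suppress=True)
for n in("scene","top"):
    cv2.imwrite(f"pics/{n}0.png",ctrl.get_image(n)[:,:,::-1]); c=ctrl.get_calibration(n); print(n,c["K"],c["extrinsics"])
print(ctrl.get_obs(),ctrl.hold_point_z)
E
```

```text
scene [[591.2055   0.     325.1699]
 [  0.     591.2055 242.1271]
 [  0.       0.       1.    ]] [[-0.3287  0.9443 -0.0137  0.3308]
 [ 0.7819  0.264  -0.5647 -0.3366]
 [-0.5296 -0.1963 -0.8252  1.8126]
 [ 0.      0.      0.      1.    ]]
top [[522.8328   0.     319.2319]
 [  0.     522.8328 247.0363]
 [  0.       0.       1.    ]] [[-0.0062 -1.     -0.0021 -0.1302]
 [-0.9776  0.0065 -0.2106  0.5437]
 [ 0.2106  0.0007 -0.9776  1.1148]
 [ 0.      0.      0.      1.    ]]
{'t': 0.1, 'q': array([-1.461 ,  0.0533,  1.6142, -0.    ,  1.476 , -0.119 ]), 'dq': array([-0.0001, -0.0005, -0.0031, -0.0008, -0.0021,  0.0004]), 'effort': array([  0.0001, -39.4904, -37.1362,  -0.0001,   0.0039,   0.    ]), 'tool_pos': array([ 0.1417, -0.6081,  0.2302]), 'tool_rot': array([-3.1192, -0.3584,  0.    ]), 'contact_force': array([ 0.3444,  0.0715, -0.148 ]), 'wrist_torque': array([ 0.03 ,  0.001, -0.028]), 'grip_force': 0.0, 'opening': 0.08557882430277136} 0.0187
```

View pics/scene0.png

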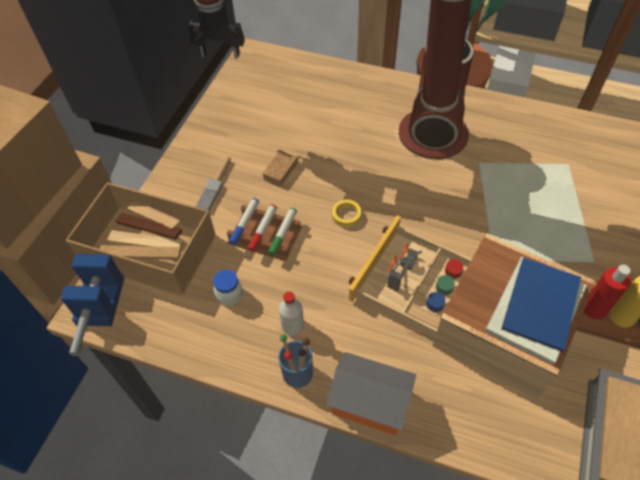

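View pics/top0.png

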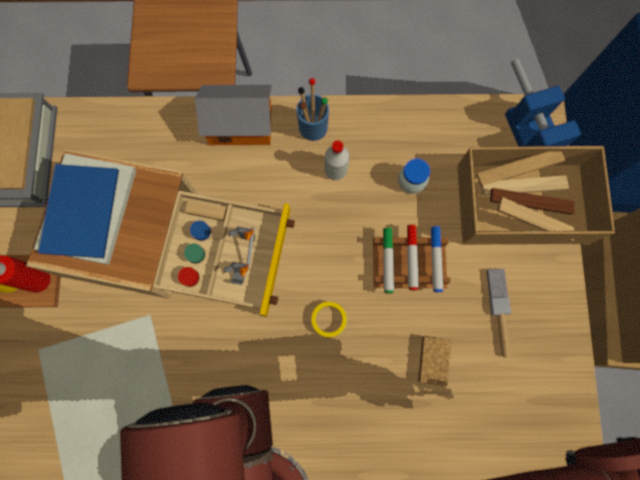

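The scene view shows the red marker mid-rest (~263,228), the yellow front (~375,257) and the clip (~403,265). In the top view the red marker is at (412,257), the yellow front runs (287,207)-(265,312), and the clip forks are at (240,233) and (236,271).

Run:
```python
import cv2,numpy as np
t=cv2.imread("pics/top0.png");s=cv2.imread("pics/scene0.png")
a=cv2.resize(t[200:320,210:310],None,fx=5,fy=5,interpolation=cv2.INTER_CUBIC)[:600]
b=cv2.resize(s[210:310,340:430],None,fx=6,fy=6,interpolation=cv2.INTER_CUBIC)[:600]
b=cv2.resize(b,(300,333)) if 0 else b
cv2.imwrite("pics/ca.png",a);cv2.imwrite("pics/cb.png",b)
```

```text
(no output)
```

View pics/ca.png

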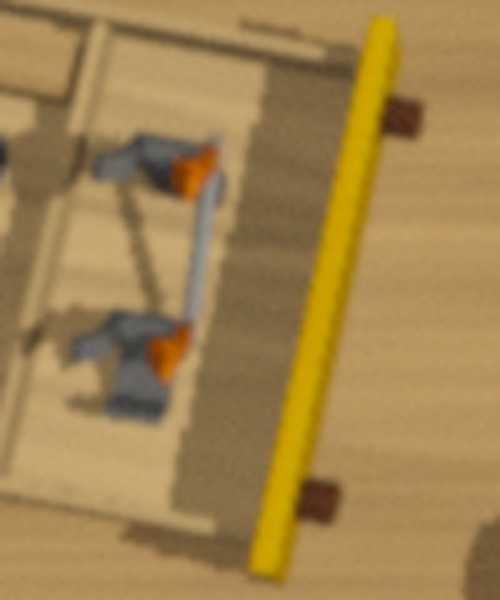

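View pics/cb.png

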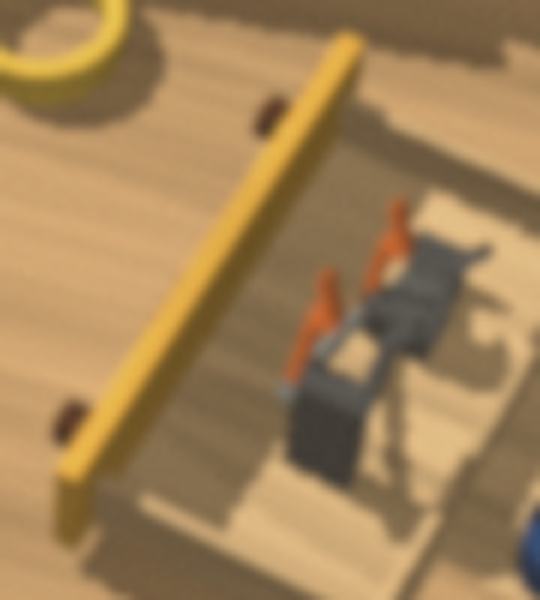

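The top crop (5x, from 210,200) shows the orange jaw tips at about (215,150) and (190,330) and the yellow bar from (380,20) to (265,575). In the scene crop (6x, from 340,210) the tips are at (330,270) for the far one and (398,203) for the near one.

```bash
cat > h.py <<'E'
import cv2,numpy as np
from station import ctrl
np.set_printoptions(precision=4,suppress=True)
CAL={n:ctrl.get_calibration(n) for n in("scene","top")}
def ray(n,p):
    c=CAL[n];R=c["extrinsics"][:3,:3];t=c["extrinsics"][:3,3]
    d=R.T@np.linalg.solve(c["K"],[p[0],p[1],1.]);return -R.T@t,d/np.linalg.norm(d)
def onz(n,p,z):
    o,d=ray(n,p);return o+d*(z-o[2])/d[2]
def tri(ps,pt):
    A=np.zeros((3,3));b=np.zeros(3);L=[]
    for n,p in(("scene",ps),("top",pt)):
        o,d=ray(n,p);M=np.eye(3)-np.outer(d,d);A+=M;b+=M@o;L.append((M,o))
    x=np.linalg.solve(A,b);return x,max(np.linalg.norm(M@(x-o)) for M,o in L)
def mask(im,lo,hi,box):
    h=cv2.cvtColor(im,cv2.COLOR_BGR2HSV);m=cv2.inRange(h,np.array(lo),np.array(hi))
    z=np.zeros_like(m);x0,y0,x1,y1=box;z[y0:y1,x0:x1]=m[y0:y1,x0:x1];return z
def blobs(m,a=8):
    n,_,st,c=cv2.connectedComponentsWithStats(m)
    return [(st[i,4],c[i],st[i,:4]) for i in range(1,n) if st[i,4]>=a]
def proj(n,X):
    c=CAL[n];p=c["K"]@(c["extrinsics"]@np.r_[X,1])[:3];return p[:2]/p[2]
E
python3 - <<'E'
from h import *
I={n:cv2.imread(f"pics/{n}0.png") for n in CAL}
BR={"top":(370,215,455,305),"scene":(220,185,310,265)}
BD={"top":(225,195,300,320),"scene":(345,210,430,300)}
for n in CAL:
    print(n)
    for nm,lo,hi in(("red",(0,150,120),(4,255,255)),("red2",(170,120,90),(180,255,255)),("green",(45,90,50),(85,255,255)),("blue",(105,120,80),(130,255,255)),("white",(0,0,150),(180,50,255))):
        for a,c,s in blobs(mask(I[n],lo,hi,BR[n]),20): print(" ",nm,a,c,s)
    for a,c,s in blobs(mask(I[n],(4,170,120),(17,255,255),BD[n])): print("  orange",a,c,s)
    m=mask(I[n],(18,190,130),(32,255,255),BD[n]); 
    k=max(blobs(m),key=lambda b:b[0]);print("  yel",k)
    cs=max(cv2.findContours(m,0,2)[0],key=cv2.contourArea);r=cv2.minAreaRect(cs);print(cv2.boxPoints(r))
    print(cv2.approxPolyDP(cs,1.5,True)[:,0].tolist())
print(tri((395,255),(253,230)),tri((406.3,243.8),(248,266)))
E
```

```text
scene
  red 97 [253.8247 240.7629] [248 234  13  15]
  green 129 [274.7132 245.4651] [269 237  13  18]
  blue 99 [235.5657 234.7677] [230 227  12  16]
  white 144 [246.7778 212.2847] [237 198  19  29]
  white 142 [264.4507 219.8028] [256 207  18  26]
  white 158 [284.8924 222.7658] [277 209  17  28]
  orange 26 [404.8077 250.1154] [402 244   6  13]
  orange 32 [392.6562 262.4688] [389 256   7  14]Traceback (most recent call last):
  File "<stdin>", line 11, in <module>
ValueError: max() iterable argument is empty
```

Run:
```python
from h import *
I={n:cv2.imread(f"pics/{n}0.png") for n in CAL}
BR={"top":(370,215,455,305),"scene":(220,185,310,265)}
BD={"top":(225,195,300,320),"scene":(345,210,430,300)}
h=cv2.cvtColor(I["scene"],cv2.COLOR_BGR2HSV);print(h[257,376],h[250,360],h[265,380],h[275,362])
R={}
for n in CAL:
    print(n)
    # marker long axes: cap + body mask
    for nm,lo,hi in(("red",(0,150,110),(6,255,255)),("red2",(172,120,90),(180,255,255)),("white",(0,0,150),(180,60,255))):
        for a,c,s in blobs(mask(I[n],lo,hi,BR[n]),6): print(" ",nm,a,c,s)
    for a,c,s in blobs(mask(I[n],(4,170,120),(15,255,255),BD[n])): print("  orange",a,c,s)
    m=mask(I[n],(18,165,165),(32,255,255),BD[n]) if n=="scene" else mask(I[n],(18,190,130),(32,255,255),BD[n])
    cc=cv2.findContours(m,0,2)[0]
    if cc:
        cs=max(cc,key=cv2.contourArea);print(cv2.contourArea(cs),cv2.boxPoints(cv2.minAreaRect(cs)).tolist())
        print(cv2.approxPolyDP(cs,1.5,True)[:,0].tolist())
print(tri((395,255),(253,230)),tri((406.3,243.8),(248,266)))
```

```text
[ 19 173 109] [ 16 117 214] [ 18 106 128] [ 19 176 187]
scene
  red 117 [253.8462 240.9402] [247 234  15  15]
  white 153 [246.6993 212.1634] [237 197  19  30]
  white 152 [264.4079 219.6316] [256 207  18  26]
  white 168 [284.744  222.7262] [277 209  17  28]
  orange 26 [404.8077 250.1154] [402 244   6  13]
  orange 32 [392.6562 262.4688] [389 256   7  14]
258.0 [[348.23822021484375, 287.85345458984375], [395.892578125, 214.6284942626953], [400.04052734375, 217.32794189453125], [352.38616943359375, 290.55291748046875]]
[[398, 216], [385, 232], [384, 237], [359, 275], [354, 279], [350, 289], [353, 289], [397, 222]]
top
  red 145 [412.2621 235.0828] [409 225   8  20]
  red 17 [413.4118 288.1765] [410 287   8   3]
  white 247 [413.9879 265.5182] [411 246   7  40]
  white 250 [438.504 267.64 ] [435 247   8  42]
  white 261 [389.6705 269.2222] [386 248   8  42]
  orange 34 [248.7059 233.8235] [246 230   7  10]
  orange 34 [243.7059 269.4412] [241 266   7  10]
746.0 [[258.5829162597656, 314.3429870605469], [283.5307312011719, 202.67173767089844], [291.4645690917969, 204.44418334960938], [266.5167541503906, 316.11541748046875]]
[[285, 203], [260, 308], [260, 314], [266, 316], [269, 305], [268, 300], [271, 295], [285, 232], [285, 222], [289, 214], [288, 204]]
(array([0.562 , 0.0137, 0.135 ]), np.float64(0.008307528259287288)) (array([0.4928, 0.0279, 0.0922]), np.float64(0.00776709194681992))
```

Run:
```python
from h import *
print("cap",tri((253.8,240.9),(412.26,235.1)),"white",tri((264.4,219.7),(413.99,265.5)))
for z in(.041,.046): print("capray",onz("top",(412.26,235.1),z),onz("scene",(253.8,240.9),z))
for p in((412.2,225),(413.4,288.2),(413.6,290)): print(onz("top",p,.041))
print("jaw far",tri((392.66,262.47),(248.7,233.8)),"near",tri((404.8,250.1),(243.7,269.4)))
# yellow bar top-face ends, z=.072 top view; and scene
for n,P in(("top",[(283.5,202.7),(291.5,204.4),(258.6,314.3),(266.5,316.1)]),("scene",[(397.5,214.5),(401,217),(349.5,288.5)])):
    for p in P: print(n,p,onz(n,p,.072))
```

```text
cap (array([ 0.5732, -0.347 ,  0.0408]), np.float64(0.000464890983665712)) white (array([ 0.502 , -0.3469,  0.043 ]), np.float64(7.833238184655288e-05))
capray [ 0.573  -0.3465  0.041 ] [ 0.5733 -0.3474  0.041 ]
capray [ 0.5718 -0.3456  0.046 ] [ 0.5763 -0.3455  0.046 ]
[ 0.5968 -0.3474  0.041 ]
[ 0.4509 -0.3437  0.041 ]
[ 0.4468 -0.344   0.041 ]
jaw far (array([0.5628, 0.0189, 0.1053]), np.float64(0.00035254089895221674)) near (array([0.4918, 0.034 , 0.0651]), np.float64(0.0005746298422536303))
top (283.5, 202.7) [ 0.6427 -0.0537  0.072 ]
top (291.5, 204.4) [ 0.6386 -0.0718  0.072 ]
top (258.6, 314.3) [ 0.3924 -0.0021  0.072 ]
top (266.5, 316.1) [ 0.3884 -0.0192  0.072 ]
scene (397.5, 214.5) [ 0.394  -0.0117  0.072 ]
scene (401, 217) [ 0.399  -0.0009  0.072 ]
scene (349.5, 288.5) [ 0.6463 -0.0622  0.072 ]
```

```bash
cat >> h.py <<'E'
from scipy.spatial.transform import Rotation as Ro
YAW=np.radians(-11.8);U=np.array([np.cos(YAW),np.sin(YAW),0]);V=np.array([-np.sin(YAW),np.cos(YAW),0])
CX=np.cos(np.pi/6)*U+[0,0,.5];CZ=-.5*U+[0,0,np.cos(np.pi/6)]
O=U*.5145+V*.149+[0,0,.077]
def clip(x,y,z): return O+CX*x+V*y+CZ*z
def down(yaw): # marker along yaw
    return Ro.from_euler("z",yaw)*Ro.from_matrix(np.diag([1.,-1,-1]))
TILT=Ro.from_matrix(np.c_[CX,-V,-CZ])
def cmd(pos,rot):
    o=ctrl.get_obs();print("shift",(pos-o["tool_pos"])/.4,"turn",(rot*Ro.from_rotvec(o["tool_rot"]).inv()).as_rotvec()/np.pi)
E
python3 - <<'E'
from h import *
T=cv2.imread("pics/top0.png");S=cv2.imread("pics/scene0.png");out=[]
for n,im,(x0,y0,x1,y1) in(("top",T,(215,210,295,300)),("scene",S,(375,220,435,295))):
    f=6 if n=="top" else 5 if 0 else 6
    c=cv2.resize(im[y0:y1,x0:x1],None,fx=f,fy=f,interpolation=cv2.INTER_CUBIC)
    for p,col in [((42,0,0),(0,255,0)),((-42,0,0),(0,255,0)),((48,12,14),(255,0,255)),((-48,12,14),(255,0,255)),((36,12,14),(255,0,255)),((-36,12,14),(255,0,255)),((48,-10,15),(255,255,0)),((-48,-10,15),(255,255,0)),((36,-10,15),(255,255,0)),((-36,-10,15),(255,255,0)),((-75,0,0),(0,0,0)),((36,-16,-23),(255,0,0)),((-36,-16,-23),(255,0,0))]:
        q=(proj(n,clip(*np.array(p)/1000.))-[x0-.5,y0-.5])*f
        cv2.circle(c,(int(q[0]),int(q[1])),3,col,-1)
    out.append(cv2.copyMakeBorder(c,0,540-c.shape[0],0,0,0))
cv2.imwrite("pics/ov.png",out[0][:540] if 0 else np.hstack(out)[:, :800]);print(O)
cmd(np.array([.5225,-.3455,.15]),down(np.radians(-1)))
E
```

```text
[0.5341 0.0406 0.077 ]
shift [ 0.952   0.6566 -0.2004] turn [-0.0006  0.     -0.0784]
```

View pics/ov.png

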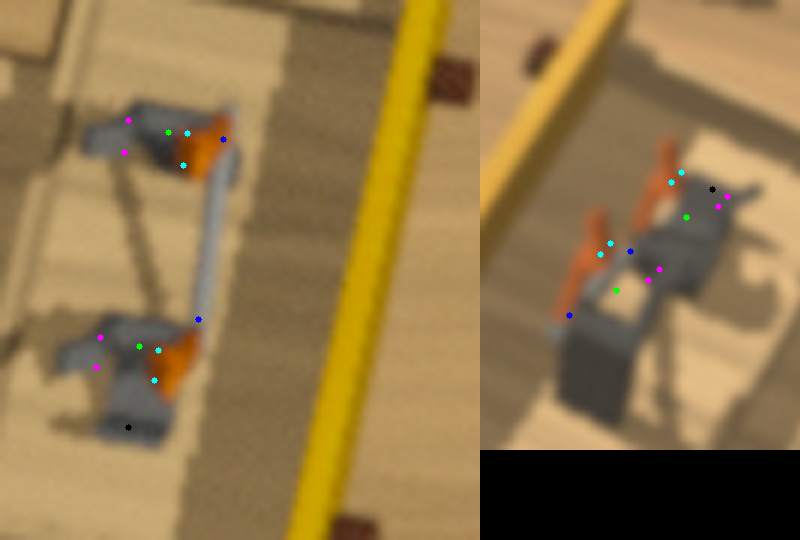

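The predicted points land on the forks, the jaw and the stop (top: stop at 128,427; noses at 185,150 and 157,365) to about 1 mm. Next I move above the red marker with the fingers part closed.

Call:
jog_arm --deltas '[[0.05,[0.952,0.657,-0.2],[0,0,-0.0784]],[0.05,[0.952,0.657,-0.2],[0,0,-0.0784]],[0.05,[0.952,0.657,-0.2],[0,0,-0.0784]],[0.05,[0.952,0.657,-0.2],[0,0,-0.0784]],[0.05,[0.952,0.657,-0.2],[0,0,-0.0784]],[0.05,[0.952,0.657,-0.2],[0,0,-0.0784]],[0.05,[0.952,0.657,-0.2],[0,0,-0.0784]],[0.05,[0.952,0.657,-0.2],[0,0,-0.0784]],[0.05,[0.952,0.657,-0.2],[0,0,-0.0784]],[0.05,[0.952,0.657,-0.2],[0,0,-0.0784]],[0.05,[0.952,0.657,-0.2],[0,0,-0.0784]],[0.05,[0.952,0.657,-0.2],[0,0,-0.0784]]]' --squeeze 50

```text
t: 1.1
tool_pos: [0.5254, -0.3417, 0.1493]
tool_rot: [-3.138, 0.021, 0.001]
contact_force: [-1.1, -0.2, -0.0]
opening: 0.0404
grip_force: 0.0
```

Call:
jog_arm --deltas '[[0.05,[0,0,0],[0,0,0]],[0.05,[0,0,0],[0,0,0]],[0.05,[0,0,0],[0,0,0]],[0.05,[0,0,0],[0,0,0]]]'

```text
t: 1.43
tool_pos: [0.5216, -0.3471, 0.1516]
tool_rot: [3.141, -0.03, 0.0]
contact_force: [-0.4, -0.5, 0.1]
opening: 0.0405
grip_force: 0.0
```

Run:
```python
from h import *
o=ctrl.get_obs();print(o["tool_pos"],o["opening"],o["t"])
cmd(np.array([.5225,-.3455,.026]),down(np.radians(-1)))
```

```text
[ 0.5216 -0.3471  0.1516] 0.040518624322444866 1.4333
shift [ 0.0023  0.0039 -0.314 ] turn [0.0002 0.     0.0006]
```

Call:
jog_arm --deltas '[[0.05,[0,0,-0.08],[0,0,0]],[0.05,[0,0,-0.16],[0,0,0]],[0.05,[0,0,-0.22],[0,0,0]],[0.05,[0,0,-0.27],[0,0,0]],[0.05,[0,0,-0.31],[0,0,0]],[0.05,[0,0,-0.31],[0,0,0]],[0.05,[0,0,-0.31],[0,0,0]],[0.05,[0,0,-0.31],[0,0,0]]]'

```text
t: 2.1
tool_pos: [0.5228, -0.3472, 0.0289]
tool_rot: [3.14, -0.029, 0.003]
contact_force: [-0.5, -0.5, 0.9]
opening: 0.0405
grip_force: 0.0
```

Call:
jog_arm --deltas '[[1,[0,0,0],[0,0,0]],[1,[0,0,0],[0,0,0]],[1,[0,0,0],[0,0,0]],[1,[0,0,0],[0,0,0]],[1,[0,0,0],[0,0,0]],[1,[0,0,0],[0,0,0]]]'

```text
t: 2.6
tool_pos: [0.5236, -0.3455, 0.0297]
tool_rot: [-3.141, 0.027, -0.003]
contact_force: [-0.4, 3.7, 4.7]
opening: 0.0205
grip_force: 48.8
```

Measured z is about 3 mm above the command, so the grip is shallow. I'll regrip slightly deeper.

Call:
jog_arm --deltas '[[0.2,[0,0,0],[0,0,0]],[0.2,[0,0,0],[0,0,0]],[0.2,[0,0,0],[0,0,0]],[0.2,[0,0,-0.015],[0,0,0]],[0.2,[0,0,-0.015],[0,0,0]],[0.2,[0,0,-0.015],[0,0,0]]]'

```text
t: 3.1
tool_pos: [0.522, -0.3456, 0.0204]
tool_rot: [-3.141, 0.028, 0.002]
contact_force: [-0.2, -0.3, 0.1]
opening: 0.0338
grip_force: 0.0
```

Call:
jog_arm --deltas '[[1,[0,0,0],[0,0,0]],[1,[0,0,0],[0,0,0]],[1,[0,0,0],[0,0,0]],[1,[0,0,0],[0,0,0]],[1,[0,0,0],[0,0,0]],[1,[0,0,0],[0,0,0]]]' --squeeze 60

```text
t: 3.6
tool_pos: [0.5224, -0.3455, 0.0211]
tool_rot: [-3.141, 0.027, 0.001]
contact_force: [-0.5, 3.4, 0.0]
opening: 0.0206
grip_force: 58.6
```

Call:
jog_arm --deltas '[[1,[0,0,0.05],[0,0,0]],[1,[0,0,0.12],[0,0,0]],[1,[0,0,0.2],[0,0,0]],[1,[0,0,0.28],[0,0,0]],[1,[0,0,0.36],[0,0,0]],[1,[0,0,0.44],[0,0,0]],[1,[0,0,0.44],[0,0,0]],[1,[0,0,0.44],[0,0,0]],[1,[0,0,0.44],[0,0,0]]]'

```text
t: 4.35
tool_pos: [0.5222, -0.346, 0.1967]
tool_rot: [3.141, -0.028, -0.001]
contact_force: [0.5, 0.5, -1.7]
opening: 0.0201
grip_force: 58.7
```

Run:
```python
from h import *
o=ctrl.get_obs();print(o["tool_pos"],o["opening"],o["t"])
cmd(clip(.0055,-.0005,.09-.015),TILT)
```

```text
[ 0.5222 -0.346   0.1967] 0.020069647653479836 4.35
shift [-0.0507  0.9821 -0.1299] turn [-0.0186 -0.166  -0.0585]
```

The grip is 20 mm deep and the jaw's hinge rod is 23 mm below the axis, so clearance is too thin. I'll set the marker back in the rest and regrip about 15 mm deep.

Call:
jog_arm --deltas '[[1,[0,0,-0.09],[0,0,0]],[1,[0,0,-0.18],[0,0,0]],[1,[0,0,-0.27],[0,0,0]],[1,[0,0,-0.34],[0,0,0]],[1,[0,0,-0.39],[0,0,0]],[1,[0,0,-0.42],[0,0,0]],[1,[0,0,-0.438],[0,0,0]],[1,[0,0,-0.438],[0,0,0]],[1,[0,0,-0.438],[0,0,0]],[0.2,[0,0,-0.438],[0,0,0]],[0.2,[0,0,-0.438],[0,0,0]],[0.2,[0,0,-0.438],[0,0,0]]]'

```text
t: 5.35
tool_pos: [0.5227, -0.3461, 0.0223]
tool_rot: [3.141, -0.027, 0.001]
contact_force: [0.2, 0.2, -1.3]
opening: 0.034
grip_force: 0.0
```

Call:
jog_arm --deltas '[[0.2,[0,0,0.011],[0,0,0]],[0.2,[0,0,0.011],[0,0,0]],[0.2,[0,0,0.011],[0,0,0]],[0.2,[0,0,0.011],[0,0,0]],[1,[0,0,0.011],[0,0,0]],[1,[0,0,0.011],[0,0,0]],[1,[0,0,0.011],[0,0,0]],[1,[0,0,0.011],[0,0,0]],[1,[0,0,0.011],[0,0,0]]]'

```text
t: 6.1
tool_pos: [0.5227, -0.3455, 0.0267]
tool_rot: [-3.141, 0.027, 0.0]
contact_force: [-2.2, 4.7, 5.1]
opening: 0.0198
grip_force: 58.6
```

Call:
jog_arm --deltas '[[1,[0,0,0.05],[0,0,0]],[1,[0,0,0.12],[0,0,0]],[1,[0,0,0.2],[0,0,0]],[1,[0,0,0.28],[0,0,0]],[1,[0,0,0.36],[0,0,0]],[1,[0,0,0.4],[0,0,0]],[1,[0,0,0.4],[0,0,0]],[1,[0,0,0.4],[0,0,0]],[1,[0,0,0.4],[0,0,0]],[1,[0,0,0.4],[0,0,0]]]'

```text
t: 6.93
tool_pos: [0.5213, -0.3451, 0.1833]
tool_rot: [-3.139, 0.028, 0.006]
contact_force: [0.5, 0.3, -0.7]
opening: 0.0199
grip_force: 58.9
```

Run:
```python
from h import *
o=ctrl.get_obs();print(o["tool_pos"],o["opening"],o["t"])
cmd(clip(.0055,-.0005,.085-.0143),TILT)
```

```text
[ 0.5213 -0.3451  0.1833] 0.01989181373150125 6.9333
shift [-0.0432  0.9787 -0.1057] turn [-0.0196 -0.167  -0.0588]
```

Call:
jog_arm --deltas '[[1,[-0.04,0.98,0],[-0.019,-0.167,-0.059]],[1,[-0.04,0.98,0],[-0.019,-0.167,-0.059]],[1,[-0.04,0.98,0],[-0.019,-0.167,-0.059]],[1,[-0.04,0.98,0],[-0.019,-0.167,-0.059]],[1,[-0.04,0.98,0],[-0.019,-0.167,-0.059]],[1,[-0.04,0.98,0],[-0.019,-0.167,-0.059]],[1,[-0.04,0.98,0],[-0.019,-0.167,-0.059]],[1,[-0.04,0.98,0],[-0.019,-0.167,-0.059]],[1,[-0.04,0.98,-0.02],[-0.019,-0.167,-0.059]],[1,[-0.04,0.98,-0.05],[-0.019,-0.167,-0.059]],[1,[-0.043,0.979,-0.1],[-0.019,-0.167,-0.059]],[1,[-0.043,0.979,-0.1],[-0.019,-0.167,-0.059]]]'

```text
t: 7.93
tool_pos: [0.5012, 0.0473, 0.1392]
tool_rot: [2.97, -0.303, 0.783]
contact_force: [-0.2, -0.5, -2.1]
opening: 0.0198
grip_force: 59.0
```

Call:
jog_arm --deltas '[[1,[0,0,0],[0,0,0]],[1,[0,0,0],[0,0,0]],[1,[0,0,0],[0,0,0]],[1,[0,0,0],[0,0,0]],[1,[0,0,0],[0,0,0]],[1,[0,0,0],[0,0,0]]]'

```text
t: 8.43
tool_pos: [0.5058, 0.0452, 0.1474]
tool_rot: [2.965, -0.31, 0.802]
contact_force: [0.4, 0.3, -0.3]
opening: 0.02
grip_force: 59.0
```

Run:
```python
from h import *
cmd(clip(.0055,-.0005,.085-.0143),TILT)
T=ctrl.get_image("top")[:,:,::-1].copy();S=ctrl.get_image("scene")[:,:,::-1].copy()
o=ctrl.get_obs();R=Ro.from_rotvec(o["tool_rot"]);p=o["tool_pos"];print(o["t"],p, "in clip:",[np.dot(p-O,a) for a in(CX,V,CZ)])
cv2.imwrite("pics/top1.png",T);cv2.imwrite("pics/scene1.png",S)
for n,im in(("top",T),("scene",S)):
    b=(205,190,290,310) if n=="top" else(365,205,440,300)
    for nm,lo,hi in(("red",(0,150,90),(6,255,255)),("white",(0,0,140),(180,60,255))):
        for a,c,s in blobs(mask(im,lo,hi,b),6): print(n,nm,a,c,s)
    for d in(-75,25,75): print(n,d,proj(n,p-R.apply([0,0,.0143])+R.apply([d/1000,0,0])))
a=cv2.resize(T[190:310,205:290],None,fx=4.8,fy=4.8,interpolation=2);b=cv2.resize(S[205:301,365:430],None,fx=6,fy=6,interpolation=2)
cv2.imwrite("pics/c1.png",np.hstack([a[:576],b[:576]])[:,:800])
```

```text
shift [-0.0044  0.003  -0.016 ] turn [0.0004 0.0015 0.0008]
8.5333 [0.5056 0.0454 0.147 ] in clip: [np.float64(0.009974267512141501), np.float64(-0.0011743088582771167), np.float64(0.07504072002367076)]
top red 226 [233.7965 235.2876] [228 224  13  24]
top red 24 [210.0833 280.4583] [205 277  10   8]
top red 7 [211.7143 294.7143] [210 293   4   4]
top red 61 [207.7541 303.4262] [205 298   7  12]
top white 61 [250.0164 249.3279] [247 235   7  28]
top white 81 [232.1235 252.9012] [228 249  10  10]
top white 17 [216.1765 279.4706] [211 276  10   8]
top -75 [226.2696 291.8151]
top 25 [232.0107 246.9389]
top 75 [235.0114 223.4833]
scene red 112 [404.8661 239.6696] [399 234  14  13]
scene white 12 [418.6667 222.6667] [417 221   4   4]
scene white 20 [411.25 230.55] [407 229   8   4]
scene -75 [422.8836 222.3735]
scene 25 [409.4096 235.2338]
scene 75 [402.0506 242.2576]
```

View pics/c1.png

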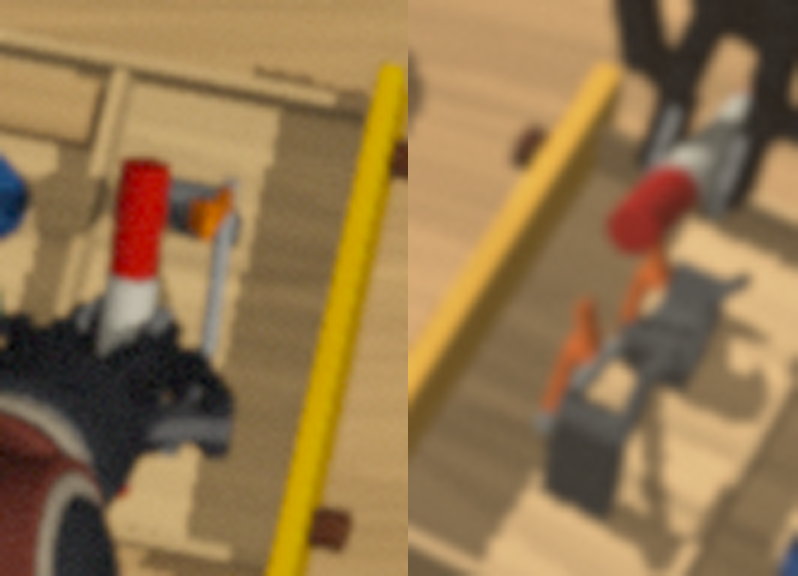

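The crop shows the marker held square and tilted. Its cap centre is at top (233.8,235.3) and scene (404.9,239.7), which matches the prediction, and it sits right above the clip. Now I descend to just above the jaw.

Run:
```python
from h import *
cmd(clip(.0055,-.0007,.027),TILT)
```

```text
shift [ 0.0495 -0.0091 -0.1096] turn [0.0004 0.0013 0.0007]
```

Call:
jog_arm --deltas '[[1,[0.012,-0.002,-0.027],[0,0,0]],[1,[0.025,-0.005,-0.055],[0,0,0]],[1,[0.037,-0.007,-0.082],[0,0.001,0]],[1,[0.05,-0.009,-0.11],[0,0.001,0.001]],[1,[0.05,-0.009,-0.11],[0,0.001,0.001]],[1,[0.05,-0.009,-0.11],[0,0.001,0.001]],[1,[0.05,-0.009,-0.11],[0,0.001,0.001]],[1,[0.05,-0.009,-0.11],[0,0.001,0.001]]]'

```text
t: 9.2
tool_pos: [0.5258, 0.0422, 0.1036]
tool_rot: [2.967, -0.304, 0.799]
contact_force: [0.1, 0.3, 0.4]
opening: 0.0203
grip_force: 59.0
```

```bash
cat >> h.py <<'E'
def inclip():
    o=ctrl.get_obs();M=np.c_[CX,V,CZ];print("t",o["t"],"tcp in clip",M.T@(o["tool_pos"]-O),"F",M.T@o["contact_force"],"open",o["opening"])
E
python3 - <<'E'
from h import *
inclip();print("unit -z 10mm:",-CZ*.01/.4,"+y 1mm",V*.001/.4)
cmd(clip(.0055,-.0007,.0),TILT);cmd(clip(.0055,-.0007,-.0143),TILT)
E
```

```text
t 9.2 tcp in clip [ 0.006  -0.0002  0.0273] F [0.2785 0.2985 0.3323] open 0.020265689475473272
unit -z 10mm: [ 0.0122 -0.0026 -0.0217] +y 1mm [0.0005 0.0024 0.    ]
shift [ 0.032  -0.0079 -0.0597] turn [ 0.0004  0.0007 -0.0006]
shift [ 0.0495 -0.0116 -0.0907] turn [ 0.0004  0.0007 -0.0006]
```

Call:
jog_arm --deltas '[[1,[0.008,-0.002,-0.015],[0,0,0]],[1,[0.016,-0.004,-0.03],[0,0,0]],[1,[0.024,-0.006,-0.045],[0,0,0]],[1,[0.032,-0.007,-0.06],[0,0,0]],[1,[0.032,-0.007,-0.06],[0,0,0]],[1,[0.032,-0.007,-0.06],[0,0,0]],[1,[0.032,-0.007,-0.06],[0,0,0]]]'

```text
t: 9.78
tool_pos: [0.5394, 0.0392, 0.0787]
tool_rot: [2.967, -0.304, 0.8]
contact_force: [7.1, -0.2, -3.9]
opening: 0.0204
grip_force: 58.9
```

Run:
```python
from h import *
inclip()
cmd(clip(.0055,-.0007,-.0143),TILT)
```

```text
t 9.7833 tcp in clip [ 0.0056 -0.0003 -0.0013] F [ 4.1578  1.2694 -6.859 ] open 0.02044760670103992
shift [ 0.0156 -0.0042 -0.0283] turn [ 0.0003  0.001  -0.0006]
```

Call:
jog_arm --deltas '[[1,[0.005,-0.001,-0.009],[0,0,0]],[1,[0.01,-0.002,-0.018],[0,0,0]],[1,[0.015,-0.003,-0.027],[0,0,0]],[1,[0.015,-0.003,-0.027],[0,0,0]],[1,[0.015,-0.003,-0.027],[0,0,0]],[1,[0.015,-0.003,-0.027],[0,0,0]]]'

```text
t: 10.28
tool_pos: [0.5434, 0.0381, 0.0667]
tool_rot: [2.968, -0.304, 0.793]
contact_force: [0.1, -0.0, -0.4]
opening: 0.0202
grip_force: 59.5
```

Run:
```python
from h import *
inclip()
cmd(clip(.0055,-.0007,-.0143),TILT)
```

```text
t 10.2833 tcp in clip [ 0.0032 -0.0006 -0.0138] F [-0.1398  0.0003 -0.4379] open 0.020179245998764965
shift [ 0.0055 -0.0014  0.0017] turn [ 0.0004 -0.0005 -0.0005]
```

Call:
jog_arm --deltas '[[1,[0.004,-0.001,-0.003],[0,0,0]],[1,[0.005,-0.001,-0.005],[0,0,0]],[1,[0.005,-0.001,-0.005],[0,0,0]],[1,[0.005,-0.001,-0.005],[0,0,0]]]'

```text
t: 10.62
tool_pos: [0.5449, 0.038, 0.0662]
tool_rot: [2.969, -0.304, 0.79]
contact_force: [-22.7, 3.1, 19.2]
opening: 0.0198
grip_force: 62.8
```

Run:
```python
from h import *
inclip()
T=ctrl.get_image("top")[:,:,::-1].copy();S=ctrl.get_image("scene")[:,:,::-1].copy()
a=cv2.resize(T[190:310,205:290],None,fx=4.8,fy=4.8,interpolation=2);b=cv2.resize(S[205:301,365:430],None,fx=6,fy=6,interpolation=2)
cv2.imwrite("pics/c2.png",np.hstack([a[:576],b[:576]])[:,:800])
```

```text
t 10.6167 tcp in clip [ 0.0042 -0.0003 -0.0149] F [-10.2295  -1.5768  28.0469] open 0.01982701810646075
```

View pics/c2.png

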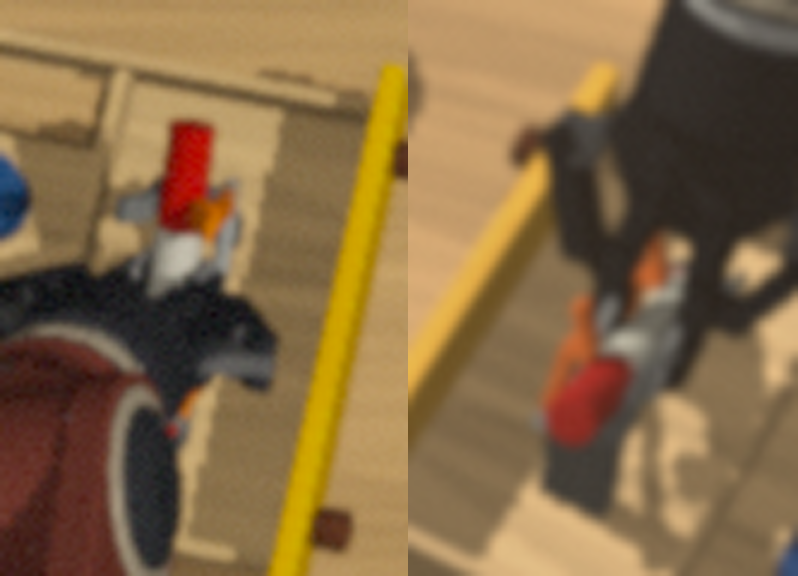

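The picture shows the marker in both forks with the orange arms over it (cap at top 192,175). The 28 N reaction shows it is on the floor. I release and withdraw along the mouth axis.

Call:
jog_arm --deltas '[[1,[-0.003,0,0.005],[0,0,0]],[0.2,[-0.003,0,0.005],[0,0,0]],[0.2,[-0.003,0,0.005],[0,0,0]],[0.2,[-0.003,0,0.005],[0,0,0]],[0.2,[-0.003,0,0.005],[0,0,0]],[0.2,[-0.003,0,0.005],[0,0,0]]]'

```text
t: 11.22
tool_pos: [0.545, 0.0376, 0.0676]
tool_rot: [2.968, -0.304, 0.796]
contact_force: [0.2, 0.9, 0.3]
opening: 0.0339
grip_force: 0.0
```

Call:
jog_arm --deltas '[[0.2,[-0.012,0.002,0.022],[0,0,0]],[0.2,[-0.024,0.005,0.043],[0,0,0]],[0.2,[-0.05,0.01,0.09],[0,0,0]],[0.2,[-0.09,0.02,0.16],[0,0,0]],[0.2,[-0.13,0.03,0.24],[0,0,0]],[0.2,[-0.18,0.04,0.33],[0,0,0]],[0.2,[-0.18,0.04,0.33],[0,0,0]],[0.2,[-0.18,0.04,0.33],[0,0,0]]]'

```text
t: 11.88
tool_pos: [0.4743, 0.054, 0.2046]
tool_rot: [2.965, -0.303, 0.81]
contact_force: [-0.2, 0.4, -0.7]
opening: 0.0342
grip_force: 0.0
```

```bash
cat >> h.py <<'E'
PUSH=Ro.from_rotvec(U*np.radians(25))*down(YAW)
def uv(u,v,z): return U*u+V*v+[0,0,z]
E
python3 - <<'E'
from h import *
cmd(uv(.5124,.005,.2),PUSH)
E
```

```text
shift [ 0.0708 -0.3846 -0.0116] turn [0.1664 0.1359 0.0364]
```

Call:
jog_arm --deltas '[[0.5,[0.07,-0.385,-0.01],[0.1664,0.136,0.0364]],[1,[0.07,-0.385,-0.01],[0.1664,0.136,0.0364]],[1,[0.07,-0.385,-0.01],[0.1664,0.136,0.0364]],[1,[0.07,-0.385,-0.01],[0.1664,0.136,0.0364]],[1,[0.07,-0.385,-0.01],[0.1664,0.136,0.0364]],[1,[0.07,-0.385,-0.01],[0.1664,0.136,0.0364]],[1,[0.07,-0.385,-0.01],[0.1664,0.136,0.0364]],[1,[0.07,-0.385,-0.01],[0.1664,0.136,0.0364]],[1,[0.07,-0.385,-0.01],[0.1664,0.136,0.0364]],[1,[0.07,-0.385,-0.01],[0.1664,0.136,0.0364]]]'

```text
t: 12.72
tool_pos: [0.5004, -0.099, 0.1953]
tool_rot: [-2.695, 0.273, -0.049]
contact_force: [0.1, 0.7, 0.5]
opening: -0.0001
grip_force: 0.0
```

Run:
```python
from h import *
cmd(uv(.5124,.02,.045),PUSH)
S=ctrl.get_image("scene")[:,:,::-1].copy();T=ctrl.get_image("top")[:,:,::-1].copy()
a=cv2.resize(T[190:310,205:290],None,fx=4.8,fy=4.8,interpolation=2);b=cv2.resize(S[205:301,365:430],None,fx=6,fy=6,interpolation=2)
cv2.imwrite("pics/c3.png",np.hstack([a[:576],b[:576]])[:,:800])
```

```text
shift [ 0.0132  0.0345 -0.3758] turn [ 0.0003 -0.0026 -0.0018]
```

View pics/c3.png

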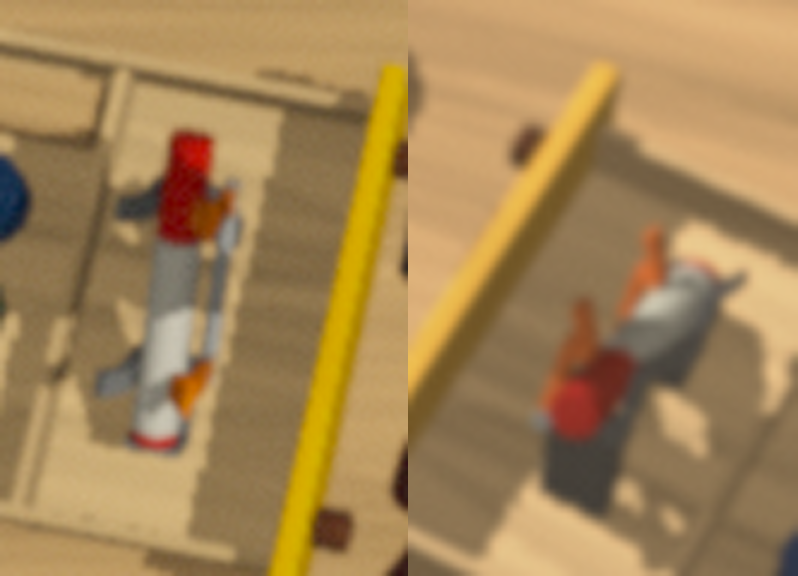

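The marker is seated in both forks with its tail at the stop (top crop 157,440) and the jaw closed over it. Next I descend and push the drawer.

Call:
jog_arm --deltas '[[1,[0.013,0.005,-0.09],[0,-0.002,-0.002]],[1,[0.013,0.01,-0.18],[0,-0.002,-0.002]],[1,[0.013,0.02,-0.26],[0,-0.002,-0.002]],[1,[0.013,0.03,-0.33],[0,-0.002,-0.002]],[1,[0.013,0.034,-0.375],[0,-0.002,-0.002]],[1,[0.013,0.034,-0.375],[0,-0.002,-0.002]],[1,[0.013,0.034,-0.375],[0,-0.002,-0.002]],[1,[0.013,0.034,-0.375],[0,-0.002,-0.002]]]'

```text
t: 13.48
tool_pos: [0.5072, -0.0869, 0.0477]
tool_rot: [-2.694, 0.28, -0.064]
contact_force: [-0.6, 0.2, 0.8]
opening: -0.0007
grip_force: 0.0
```

Run:
```python
from h import *
o=ctrl.get_obs();print(o["tool_pos"],o["tool_pos"]@U,o["tool_pos"]@V,"unit 10mm",V*.01/.4)
```

```text
[ 0.5072 -0.0869  0.0477] 0.514291231066663 0.018672053220576426 unit 10mm [0.0051 0.0245 0.    ]
```

Call:
jog_arm --deltas '[[1,[0.008,0.037,0],[0,0,0]],[1,[0.013,0.061,0],[0,0,0]],[1,[0.015,0.073,0],[0,0,0]],[1,[0.018,0.086,0],[0,0,0]],[1,[0.0205,0.098,0],[0,0,0]],[1,[0.0255,0.122,0],[0,0,0]],[1,[0.0305,0.147,0],[0,0,0]],[1,[0.036,0.171,0],[0,0,0]],[1,[0.041,0.196,0],[0,0,0]],[1,[0.046,0.22,0],[0,0,0]],[1,[0.051,0.245,0],[0,0,0]],[1,[0.056,0.269,0],[0,0,0]]]'

```text
t: 14.48
tool_pos: [0.5288, 0.022, 0.0457]
tool_rot: [-2.693, 0.281, -0.06]
contact_force: [0.4, -3.2, 1.4]
opening: -0.0001
grip_force: 1.4
```

Call:
jog_arm --deltas '[[1,[0.005,0.0245,0],[0,0,0]],[1,[0.01,0.049,0],[0,0,0]],[1,[0.0155,0.0735,0],[0,0,0]],[1,[0.0205,0.098,0],[0,0,0]],[1,[0.0255,0.1225,0],[0,0,0]],[1,[0.0305,0.147,0],[0,0,0]]]'

```text
t: 14.98
tool_pos: [0.5408, 0.0807, 0.0456]
tool_rot: [-2.693, 0.281, -0.059]
contact_force: [-0.2, -2.2, 0.9]
opening: -0.0001
grip_force: 1.4
```

Run:
```python
from h import *
o=ctrl.get_obs();print(o["tool_pos"],o["tool_pos"]@U,o["tool_pos"]@V,o["contact_force"]@V)
T=ctrl.get_image("top")[:,:,::-1].copy();S=ctrl.get_image("scene")[:,:,::-1].copy()
cv2.imwrite("pics/top4.png",T);cv2.imwrite("pics/scene4.png",S)
```

```text
[0.5408 0.0807 0.0456] 0.5128703828210516 0.1896299895837189 -2.246852378880851
```

View pics/scene4.png

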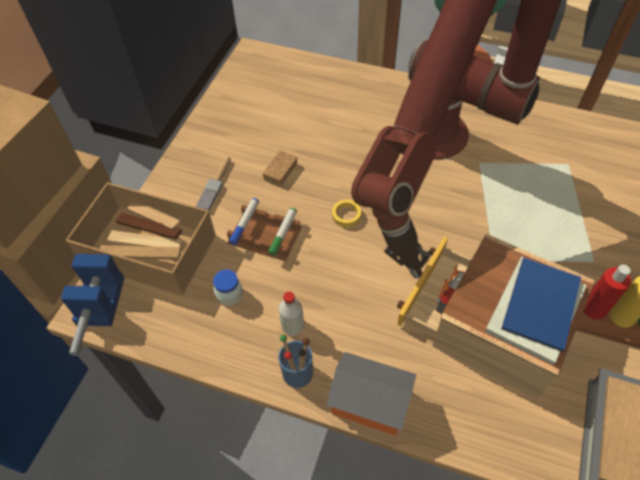

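The drawer is moving with the marker entering the cabinet (scene 447,285), and about 50 mm remain. I'll go slower now.

Call:
jog_arm --deltas '[[1,[0.004,0.0196,0],[0,0,0]],[1,[0.008,0.039,0],[0,0,0]],[1,[0.012,0.059,0],[0,0,0]],[1,[0.0145,0.071,0],[0,0,0]],[1,[0.017,0.083,0],[0,0,0]],[1,[0.0193,0.093,0],[0,0,0]]]'

```text
t: 15.58
tool_pos: [0.5482, 0.1175, 0.0454]
tool_rot: [-2.693, 0.281, -0.058]
contact_force: [-2.3, -2.7, -0.3]
opening: -0.0002
grip_force: 1.2
```

Call:
jog_arm --deltas '[[1,[0.0015,0.0073,0],[0,0,0]],[1,[0.003,0.0147,0],[0,0,0]],[1,[0.0045,0.022,0],[0,0,0]],[1,[0.006,0.029,0],[0,0,0]]]'

```text
t: 15.92
tool_pos: [0.5508, 0.1287, 0.0456]
tool_rot: [-2.693, 0.282, -0.059]
contact_force: [-1.4, -1.9, -0.6]
opening: 0.0
grip_force: 1.1
```

Call:
jog_arm --deltas '[[1,[0.0015,0.0073,0],[0,0,0]],[1,[0.003,0.0147,0],[0,0,0]],[1,[0.0045,0.022,0],[0,0,0]],[1,[0.006,0.029,0],[0,0,0]]]'

```text
t: 16.25
tool_pos: [0.5532, 0.1397, 0.0456]
tool_rot: [-2.694, 0.282, -0.059]
contact_force: [-1.7, -4.3, -0.1]
opening: 0.0001
grip_force: 1.9
```

Run:
```python
from h import *
o=ctrl.get_obs();print(o["tool_pos"]@V,o["contact_force"])
T=ctrl.get_image("top")[:,:,::-1].copy()
cv2.imwrite("pics/c5.png",cv2.resize(T[120:320,20:290],None,fx=2.9,fy=2.9,interpolation=2))
```

```text
0.24982614798573058 [-1.6792 -4.255  -0.1079]
```

View pics/c5.png

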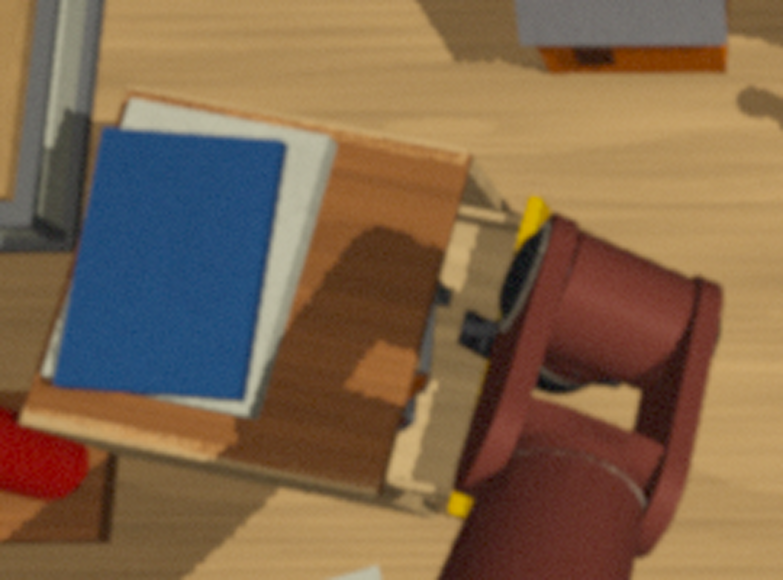

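Run:
```python
from h import *
f=lambda x,y,z:onz("top",(x/2.9+20-.5,y/2.9+120-.5),z)@V
print("edge",f(470,160,.15),f(378,490,.15),"knuckle",[f(463,330,z) for z in(.08,.1,.13)],"bar inner",f(523,225,.072),f(448,495,.072))
```

```text
edge 0.2942661359466493 0.29586720983629666 knuckle [np.float64(0.28920028387666924), np.float64(0.282787924253692), np.float64(0.2731693848192261)] bar inner 0.2672348690867099 0.2704735901821578
```

By my measurement the front is within a few mm of home (outer face about 0.256 against 0.258), and there is still clearance to the cabinet. I press on in small steps.

Call:
jog_arm --deltas '[[1,[0.0015,0.0073,0],[0,0,0]],[1,[0.0025,0.0125,0],[0,0,0]],[1,[0.0025,0.0125,0],[0,0,0]],[1,[0.0025,0.0125,0],[0,0,0]]]'

```text
t: 16.63
tool_pos: [0.5544, 0.1432, 0.0459]
tool_rot: [-2.697, 0.28, -0.06]
contact_force: [-6.2, -11.8, 5.3]
opening: -0.0
grip_force: 6.6
```

Call:
jog_arm --deltas '[[1,[0.0012,0.006,0],[0,0,0]],[1,[0.0025,0.0125,0],[0,0,0]],[1,[0.0025,0.0125,0],[0,0,0]]]'

```text
t: 16.88
tool_pos: [0.5548, 0.1435, 0.0457]
tool_rot: [-2.708, 0.277, -0.059]
contact_force: [-16.9, -35.5, 16.2]
opening: 0.0004
grip_force: 19.1
```

Hard stop reached: the force rose to about 40 N with no further travel. I back off gently and then clear away.

Call:
jog_arm --deltas '[[1,[-0.006,-0.028,0],[0,0,0]],[1,[-0.015,-0.07,0],[0,0,0]],[1,[-0.03,-0.14,0],[0,0,0]],[1,[-0.045,-0.22,0],[0,0,0]],[1,[-0.06,-0.3,0.02],[0,0,0]],[1,[-0.08,-0.38,0.1],[0,0,0]],[1,[-0.09,-0.44,0.18],[0,0,0]],[1,[-0.1,-0.52,0.26],[0,0,0]],[1,[-0.11,-0.6,0.35],[0,0,0]],[1,[-0.11,-0.6,0.4],[0,0,0]],[1,[-0.11,-0.6,0.4],[0,0,0]],[1,[-0.11,-0.6,0.4],[0,0,0]]]'

```text
t: 17.88
tool_pos: [0.513, -0.091, 0.2087]
tool_rot: [-2.694, 0.282, -0.068]
contact_force: [-0.6, 1.2, 0.4]
opening: 0.0002
grip_force: 0.0
```

Run:
```python
from h import *
T=ctrl.get_image("top")[:,:,::-1].copy();cv2.imwrite("pics/top6.png",T)
for x in(90,): pass
m=mask(T,(18,190,110),(32,255,255),(160,150,225,320));cs=max(cv2.findContours(m,0,2)[0],key=cv2.contourArea)
P=cv2.boxPoints(cv2.minAreaRect(cs));print([ (onz("top",p,.072)@U,onz("top",p,.072)@V) for p in P])
cv2.imwrite("pics/c6.png",cv2.resize(T[120:320,20:290],None,fx=2.9,fy=2.9,interpolation=2))
```

```text
[(np.float64(0.3844549842862953), np.float64(0.27200588192953956)), (np.float64(0.6395651486619213), np.float64(0.2724891635759912)), (np.float64(0.6377156179359206), np.float64(0.24372614799934206)), (np.float64(0.38302388214073724), np.float64(0.24451461202532151))]
```

View pics/c6.png

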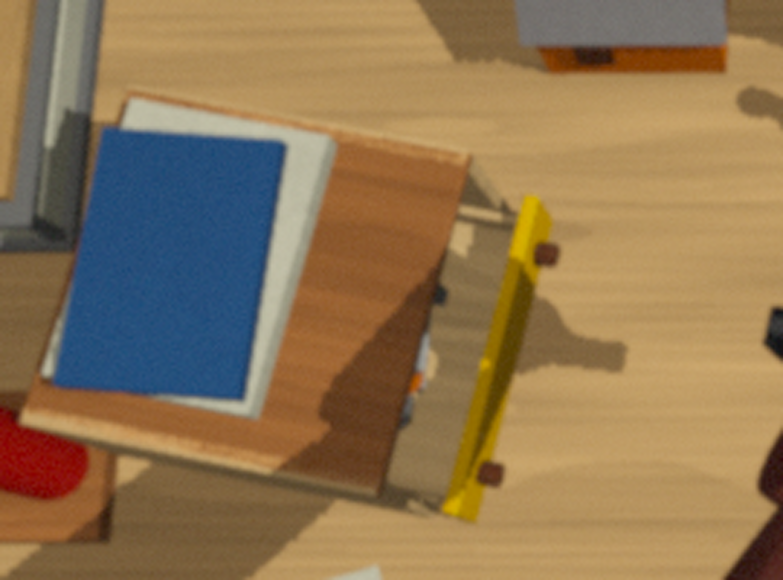

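The drawer front is home: its outer face is about 36 mm from the cabinet face, and it stayed there after the arm retreated. The marker's white barrel and the orange jaw are visible in the clip (420,365).

```bash
python3 -c "
from station import ctrl
print(ctrl.finish_job())"
```

```text
the job is handed in; nothing more can be done
None
```

The red marker is seated in the clip with its cap at the raised end and the jaw closed over it, the drawer is pushed home to its hard stop, and the job was handed in at about 18 s; no verdict came back.

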